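# Hold the bag clip open around the edge of the recipe card

### The job

Pick the red bag clip out of the tray by its finger grips, squeeze it wide open, and from the side bring its gaping jaws around the upright right-hand edge of the recipe card (as the robot sees it), about half-way up, with the clip level and in line with the card, the edge well inside the jaws and the clip not touching the card. Finish while still holding it there, squeezed open, so that a note can be slipped in beside the card. Leave the blue clip in the tray and do not shift the mug, the salt shaker or the glass.

Things in the scene. Friction and masses are not known exactly. Their poses are not given: they have to be found in the camera images.
- clip_red_mid (a point): red plastic spring bag clip, peg style, lying on its side with its hinge pin vertical, 26 mm high: point on the pin, half-way up. x points to the jaw tips (55 mm ahead of the pin; at rest the jaws are shut), -x to the two ribbed finger grips (flat, 13 to 49 mm behind the pin), z up along the pin, y left. Squeezing the grips together along y opens the jaws
- clip_red_grip (a point): point midway between the red clip's finger grips, half-way up, 32 mm behind the pin (axes as clip_red_mid): best place to squeeze. At rest the grips splay to 42 mm over their outsides here, 48 mm at the ends; squeezed to the stop they are parallel, 26 mm apart, and the jaw tips gape 28 mm. About 3 N on each grip starts it, 6 N holds it fully open; 10 to 30 N is safe
- clip_red_left (a joint): opening angle of the left (+y) arm of the red clip, rad: 0 jaws shut, 0.26 fully open at its stop; a spring drives it shut (0.3 N m/rad, 0.12 N m preload). Jaw angle is the sum of both arms
- clip_red_right (a joint): opening angle of the right (-y) arm of the red clip, rad: 0 jaws shut, 0.26 fully open at its stop; a spring drives it shut (0.3 N m/rad, 0.12 N m preload). Jaw angle is the sum of both arms
- clip_blue_mid (a point): the same point and axes on the other clip, blue and otherwise identical; it stays in the tray
- tray: light wooden tray, 230 x 260 x 26 mm (x, y, height), walls and floor 5 mm thick; origin at the centre of its underside, on the worktop. Both clips lie in its near half, jaws roughly away from the robot, about 116 mm apart; a teaspoon and a bottle opener lie loose in its far half
- card_edge (a point): middle of the right-hand upright edge of the recipe card, half-way up it, 75 mm above the worktop. y runs level from this edge into the card towards its left edge, x along the card's normal away from the robot, z up
- mug_mid (a point): centre of a beige mug with handle, 82 x 117 x 94 mm, half-way up
- salt_mid (a point): centre of a salt shaker, 44 mm across, 90 mm high, half-way up
- glass_mid (a point): centre of a ribbed drinking glass, 82 mm across, 98 mm high, half-way up
- clip_red: the red clip: same axes as clip_red_mid, origin 13 mm lower, at the underside of the hinge pin
- card: recipe card, a stiff white sheet 160 wide, 110 high, 3 thick with green band and coloured pictures, upright 20 to 130 mm above the worktop in a wooden foot (90 wide, 47 deep, 28 high) under its middle, so 35 mm of card stand free each side; fixed. Origin under its middle at worktop height, axes as card_edge
Things that resemble listed ones, but are neither listed nor needed, are in the scene too. Several things have the shape of the clip_red; the one meant has the colours described above. Of the things shaped like the part that bears clip_blue_mid, the blue one is meant.

How it is judged:
On the way:
1. the red clip is lifted clear of the tray, squeezed open in the fingers (height (world z) of clip_red_mid above 0.05 m and value of joint each of clip_red_left, clip_red_right above 0.18 rad and contact force between the fingers and clip_red above 2 N and contact force between clip_red and tray below 0.1 N), for 0.2 s.
At the end, for the whole second after the job is handed in: Fingers hold the red clip still, both arms open over 0.18 rad; the card edge is 12 to 46 mm ahead of the pin, within 9 mm of the clip's middle plane and 30 mm of half-way up; in line with the card within 0.3 rad, level within 0.25; not touching card or tray. Blue clip in the tray (value of joint each of clip_red_left, clip_red_right above 0.18 rad and x of card_edge in the frame of clip_red_mid between 0.012 and 0.046 m and y of card_edge in the frame of clip_red_mid between -0.009 and 0.009 m and z of card_edge in the frame of clip_red_mid between -0.03 and 0.03 m and angle between the x axis of clip_red_mid and the y axis of card_edge, either way round below 0.3 rad and angle between clip_red_mid's own z axis and vertical below 0.25 rad and height (world z) of clip_red_mid above 0.04 m and contact force between the fingers and clip_red above 2 N and contact force between clip_red and card below 0.3 N and contact force between clip_red and tray below 0.1 N and linear speed of clip_red below 0.03 m/s and height (world z) of clip_blue_mid below 0.05 m and x of clip_blue_mid in the frame of tray between -0.11 and 0.11 m and y of clip_blue_mid in the frame of tray between -0.125 and 0.125 m); the arm keeps its last pose, push and grip.
It fails at once if the mug, salt shaker or glass shifted by more than 30 mm (distance of any of mug_mid, salt_mid, glass_mid from where it was at the start of the episode above 0.03 m).
It fails at once if the blue clip lifted out of the tray (height (world z) of clip_blue_mid above 0.06 m).
It also fails if it takes over 38 s, if anything falls off the work surface, if the arm or the gripper's body presses on something with over 40 N, if the wrist force passes 120 N, or if a joint passes its speed limit or range.

### The arm

A 6-joint arm with a two-finger parallel gripper is mounted at the origin on a cart in front of the work surface, level with it; the furniture and walls round the work are solid. World frame = base frame: x ahead of the robot, y to its left, z up, the work surface at z = 0. Lengths are in m, angles in rad, forces in N, time in s.
With the tool pointing down it reaches from about 0.3 to 0.825 m from the base axis. Payload 5.4 kg.
Tool frame: the origin (TCP) lies midway between the tips of the shut fingers; the grasp point (between the pads) lies 19 mm behind it; z points along the fingers, y is the line along which they close (so a half turn about z gives the same grasp; the last joint's range is limited). The gripper opens to 92 mm and grips with 3 to 60 N. Pads are 20 mm wide; open, the fingers measure 128 mm over their backs; the gripper's body (75 mm by 189 mm) begins 69 mm behind the grasp point.
Start: joints at [-1.402, 0.158, 1.597, -0, 1.386, -0.21], TCP at [0.213, -0.534, 0.215] pointing down, gripper open.
Joint ranges: [-2.91, 2.91], [-0.94, 2.29], [0.18, 2.7], [-1.29, 4.43], [0.17, 2.64], [-3, 3]. Speed limits (rad/s): [2.57, 2.57, 3.14, 3.14, 3.14, 3.14].

### API

Orientations are given as a rotation vector (axis times angle).
In Python, from plant import r gives the robot as it stands.
- The arm moves only by the shell command python3 -m creep 'ROWS' [OPENING] [FORCE]. ROWS is JSON, a list of rows, each a list of 2 entries, a list of its own where there are three numbers: the shift along the tool's x, y, z normalised to -1 to 1, where 1 is 300 mm, then the turn, a rotation vector about the tool's x, y, z normalised to -1 to 1, where 1 is pi rad. In form: [[[tx, ty, tz], [wx, wy, wz]], ...]. A call has 1 to 8 rows; each row shifts and turns the commanded pose from where the row before left it, along the tool's axes as they then stand; what a row does not reach is not made up. A row lasts 1/12 s, in which the tool goes at most 41.7 mm and 7.16 degrees, less where a joint would pass 70% of its speed; a pose out of reach is approached as far as the arm can. A call with a number of a shift or a turn outside -1 to 1 is refused whole. A call with a gripper value outside its range is refused whole. OPENING is the opening, from -1 (shut) to 1 (fully open), so that 0 is half open, set as the call begins (- or left out, the last holds). The fingers move at their own pace and stop on an object; FORCE is the grip in N (left out, the last holds). Time passes only in rows, so rows that do not move let the fingers close. It gives the time, the measured TCP pose, the force, the opening and the grip force at its end, in the units of the state.
- r.get_obs(): the state, without advancing time (a new reading comes with each control period).
- r.capture(name): name is "side" or "top" or "wrist"; returns (picture, depth): 400x640x3 uint8, red, green, blue; 400x640 float32, m along the optical axis (not along the pixel's ray), 0 where there is no reading.
- r.calibration(name): a dict with "mtx" (3x3 intrinsics, pixels), "rvec" (rotation vector, rad) and "tvec" (3), from world to camera coordinates, as OpenCV has them; the wrist camera has in their place "T_tool_cam" (4x4, takes a point from camera to tool coordinates, whose origin is the TCP and whose axes are the flange's). Camera axes: x right, y down, z forward; pixel columns grow to the right and rows downward; lengths in m; the calibration is good to about 2 mm. A picture is of the moment at which its call begins: read the wrist's pose just before it. calibration takes no time and is no camera call.
- r.job_done(): hands the job in; it is judged then, once.
Trained networks look in the newest picture that a camera, given by its name, has taken for a name from the list of things; names that differ only in an ending like _2 or _b are one class to them, and where a whole thing is asked for, a point or a joint stands for the part that bears it (a point fixed in the world has none). Each returns a list of dicts, best first, with "p" (0 to 1); they miss things now and then, are a little off and sometimes report something else, mostly with a low value. They report only what shows in the picture. A call takes as long as a camera call. They do not tell look-alikes from the thing itself.
- r.boxes_of(camera, query): "xyz" ([x, y, z] in m, in the coordinates of the camera as it stood for that picture, good to about 4 mm: the middle of the surface that is visible of it).
- r.masks_of(camera, query): "region" (400x640 bool, what is visible of it).
The state is a dict: "clock": time; "joint_pos": joint angles; "joint_vel": joint speeds; "joint_torque": joint torques, N m; "eef_pos": TCP position; "tool_rot": TCP orientation; "force": force on the tool from outside, world axes, zero at the start; "moment": the same for the moment, N m; "finger_gap": finger opening in m; "grasp_force": force on a finger pad.
Only numpy, scipy, OpenCV 4.12 (cv2) and the standard library are available. Lean on these libraries where they do the work, as an engineer would, in place of code of your own. Each camera call takes 0.05 s, during which the arm holds its last target. There are 200 camera calls.

## Working session

There is one attempt and no reset: what is moved stays moved. The work goes in short steps, Python scripts to look and compute and a shell command to move; the robot and the scene stay as the last step left them, time stands still between calls to the robot, and variables do not carry over. Pictures are saved under pics/ and viewed, at most 10 in all, crops included, and the job is handed in when it is done.

```bash
mkdir -p pics; cat > h.py <<'E'
import numpy as np, cv2
from scipy.spatial.transform import Rotation as R
from plant import r
def T_wc(n):
    c=r.calibration(n); T=np.eye(4)
    if 'rvec' in c:
        M=cv2.Rodrigues(np.array(c['rvec'],float))[0]; T[:3,:3]=M.T; T[:3,3]=-M.T@np.array(c['tvec'],float).ravel(); return T
    o=r.get_obs(); T[:3,:3]=R.from_rotvec(o['tool_rot']).as_matrix(); T[:3,3]=o['eef_pos']; return T@np.array(c['T_tool_cam'])
def cloud(d,n,T):
    K=np.array(r.calibration(n)['mtx']); v,u=np.mgrid[:d.shape[0],:d.shape[1]]
    P=np.stack([(u-K[0,2])/K[0,0]*d,(v-K[1,2])/K[1,1]*d,d],-1)
    return P@T[:3,:3].T+T[:3,3]
def shot(n,name):
    T=T_wc(n); im,d=r.capture(n); cv2.imwrite('pics/'+name+'.png',im[...,::-1]); return im,d,cloud(d,n,T),T
E
python3 - <<'E'
from h import *
o=r.get_obs(); print({k:np.round(v,3) for k,v in o.items()})
for n in ('top','side'):
    im,d,W,T=shot(n,n+'0'); np.savez('pics/'+n+'0.npz',im=im,W=W); print(n,T.round(2).tolist())
    for q in ('clip_red','clip_blue_mid','card','tray','mug_mid','salt_mid','glass_mid'):
        for b in r.boxes_of(n,q)[:4]: print(q,round(b['p'],2),(T[:3,:3]@b['xyz']+T[:3,3]).round(3))
im=np.vstack([cv2.imread('pics/top0.png')]);
E
```

```text
{'clock': np.float64(0.0), 'joint_pos': array([-1.402,  0.159,  1.598,  0.   ,  1.386, -0.21 ]), 'joint_vel': array([-0.002, -0.003,  0.001, -0.   , -0.001,  0.   ]), 'joint_torque': array([ 0.0000e+00, -3.8557e+01, -3.2211e+01,  7.0000e-02,  3.8000e-02,
       -0.0000e+00]), 'eef_pos': array([ 0.213, -0.534,  0.214]), 'tool_rot': array([-3.084, -0.591, -0.   ]), 'force': array([ 0.456, -0.793,  0.351]), 'moment': array([-0.008, -0.013,  0.013]), 'grasp_force': np.float64(0.0), 'finger_gap': np.float64(0.092)}
top [[-0.03, -1.0, 0.05, 0.5], [-1.0, 0.03, -0.03, 0.08], [0.03, -0.05, -1.0, 1.31], [0.0, 0.0, 0.0, 1.0]]
clip_red 0.57 [ 0.527 -0.074  0.035]
clip_red 0.36 [ 0.531 -0.079  0.036]
clip_blue_mid 0.76 [ 0.342 -0.228  0.028]
clip_blue_mid 0.66 [ 0.53  -0.184  0.031]
card 0.74 [0.611 0.256 0.029]
tray 0.62 [ 0.559 -0.122  0.006]
tray 0.36 [0.75  0.276 0.036]
mug_mid 0.72 [0.751 0.276 0.034]
salt_mid 0.67 [0.333 0.36  0.077]
glass_mid 0.88 [0.787 0.052 0.03 ]
side [[-1.0, -0.02, 0.02, 0.53], [-0.03, 0.66, -0.75, 1.05], [0.01, -0.75, -0.66, 0.93], [0.0, 0.0, 0.0, 1.0]]
clip_red 0.83 [ 0.528 -0.065  0.029]
clip_red 0.65 [0.443 0.124 0.02 ]
clip_blue_mid 0.82 [ 0.531 -0.185  0.028]
clip_blue_mid 0.58 [ 0.353 -0.227  0.02 ]
card 0.8 [0.607 0.268 0.05 ]
tray 0.57 [ 0.575 -0.114  0.003]
mug_mid 0.91 [0.757 0.289 0.063]
mug_mid 0.56 [ 0.531 -0.06   0.019]
glass_mid 0.95 [0.783 0.075 0.068]
```

View pics/top0.png

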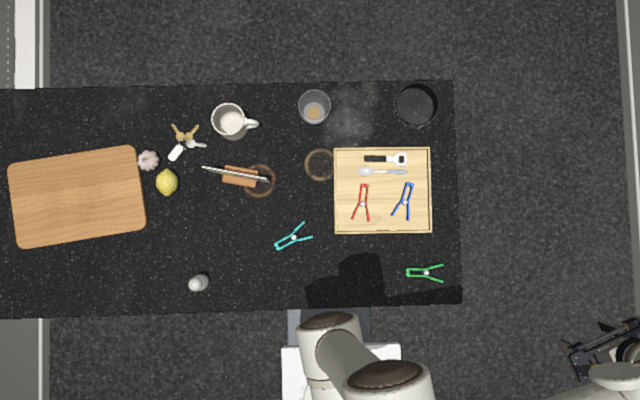

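View pics/side0.png

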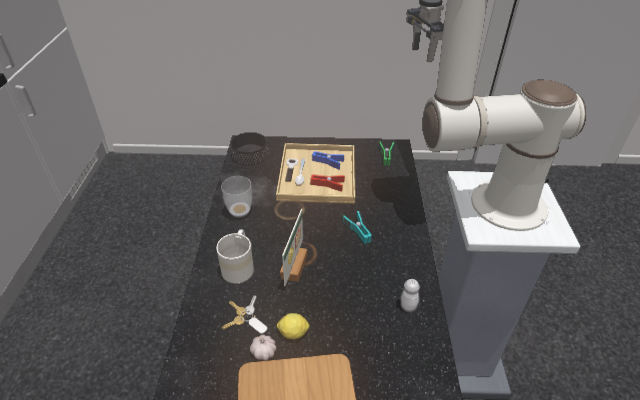

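The top view shows the red clip in the tray at about (362,202), with jaws pointing up the image (+x) and the blue one to its right at (404,200). The card runs from (203,167) to (268,181), its right edge being nearer the robot, with clear space to its right. The side view agrees.

```bash
cat >> h.py <<'E'
def red(im,W):
    h=cv2.cvtColor(im,cv2.COLOR_RGB2HSV); m=((h[...,0]<8)|(h[...,0]>172))&(h[...,1]>140)&(h[...,2]>60)
    return m&(W[...,2]>0.01)&(abs(W[...,0]-.53)<.12)&(abs(W[...,1]+.08)<.12)
E
python3 - <<'E'
from h import *
for n in('top','side'):
    z=np.load(f'pics/{n}0.npz'); im,W=z['im'],z['W']; m=red(im,W); P=W[m]
    print(n,m.sum(),P.mean(0).round(4),P.min(0).round(3),P.max(0).round(3))
    c=P[:,:2].mean(0); w,V=np.linalg.eigh(np.cov(P[:,:2].T)); print('axis',V[:,1],np.degrees(np.arctan2(*V[::-1,1])))
    q=(abs(W[...,0]-.61)<.1)&(abs(W[...,1]-.25)<.13)&(W[...,2]>.06)&(W[...,2]<.14)
    P=W[q]; print('card',len(P),P.min(0).round(3),P.max(0).round(3)); 
    vx,vy,x0,y0=cv2.fitLine(P[:,:2].astype(np.float32),cv2.DIST_HUBER,0,.001,.001).ravel()
    if vy<0: vx,vy=-vx,-vy
    t=(P[:,:2]-[x0,y0])@[vx,vy]; res=(P[:,:2]-[x0,y0])@[-vy,vx]
    t=t[abs(res)<.008]; print('dir',vx,vy,'ends',(np.array([x0,y0])+np.outer(np.percentile(t,[0,1,99,100]),[vx,vy])).round(4).tolist(),'len',t.max()-t.min(), res.std())
E
```

```text
top 102 [ 0.5374 -0.0673  0.0259] [ 0.486 -0.081  0.011] [ 0.581 -0.038  0.039]
axis [-0.9874917   0.15767097] 170.92826330118595
card 206 [0.591 0.178 0.06 ] [0.71  0.334 0.136]
dir 0.21012753 0.977674 ends [[0.591, 0.1789], [0.5911, 0.1794], [0.6243, 0.3338], [0.6244, 0.3344]] len 0.15903324300278907 0.021381749597789546
side 307 [ 0.5326 -0.0627  0.0228] [ 0.483 -0.085  0.01 ] [ 0.583 -0.032  0.036]
axis [-0.99319391  0.1164726 ] 173.31143028173358
card 504 [0.595 0.179 0.06 ] [0.631 0.337 0.136]
dir 0.21382548 0.97687185 ends [[0.595, 0.1795], [0.5955, 0.182], [0.6292, 0.3359], [0.6295, 0.3371]] len 0.16132496079954237 0.0008934342072994369
```

```bash
cat >> h.py <<'E'
def plan(xyz,yang):
    """shift in present tool axes (units), then turn (units) to tool pointing down with closing line at yang deg"""
    o=r.get_obs(); A=R.from_rotvec(o['tool_rot']); a=np.radians(yang)
    B=R.from_matrix(np.c_[[-np.sin(a),np.cos(a),0],[np.cos(a),np.sin(a),0],[0,0,-1]])
    if np.linalg.det(B.as_matrix())<0: print('det')
    s=A.inv().apply(np.array(xyz)-o['eef_pos'])/.3; w=(A.inv()*B).as_rotvec()/np.pi
    print('shift',s.round(4),'rows>=',(np.linalg.norm(s)*300/41.7).round(1),'turn',w.round(4),'rows>=',(np.linalg.norm(w)*180/7.16).round(1))
    print(' shift in turned axes',(B.inv().apply(np.array(xyz)-o['eef_pos'])/.3).round(4))
E
python3 - <<'E'
from h import *
A=R.from_rotvec(r.get_obs()['tool_rot']).as_matrix(); print(A.round(3))
print(np.array(r.calibration('wrist')['T_tool_cam']).round(3).tolist())
a=np.radians(-98);print(np.linalg.det(np.c_[[-np.sin(a),np.cos(a),0],[np.cos(a),np.sin(a),0],[0,0,-1]]))
plan([.505,-.06,.2],-98)
E
```

```text
[[ 0.929  0.37   0.   ]
 [ 0.37  -0.929 -0.   ]
 [ 0.     0.    -1.   ]]
[[0.001, -0.96, -0.28, 0.079], [1.0, 0.001, -0.0, -0.001], [0.001, -0.28, 0.96, -0.169], [0.0, 0.0, 0.0, 1.0]]
1.0
shift [ 1.4901 -1.1083  0.0488] rows>= 13.4 turn [ 0.    -0.     0.165] rows>= 4.1
 shift in turned axes [ 0.7451 -1.701   0.0488]
```

```bash
S='[0.093,-0.0693,0.003]'; python3 -m creep '[[[0.093,-0.0693,0.003],[0,0,0]],[[0.093,-0.0693,0.003],[0,0,0]],[[0.093,-0.0693,0.003],[0,0,0]],[[0.093,-0.0693,0.003],[0,0,0]],[[0.093,-0.0693,0.003],[0,0,0]],[[0.093,-0.0693,0.003],[0,0,0]],[[0.093,-0.0693,0.003],[0,0,0]],[[0.093,-0.0693,0.003],[0,0,0]]]' 0.6 20
python3 -m creep '[[[0.093,-0.0693,0.003],[0,0,0]],[[0.093,-0.0693,0.003],[0,0,0]],[[0.093,-0.0693,0.003],[0,0,0]],[[0.093,-0.0693,0.003],[0,0,0]],[[0.093,-0.0693,0.003],[0,0,0]],[[0.093,-0.0693,0.003],[0,0,0]],[[0.093,-0.0693,0.003],[0,0,0]],[[0.093,-0.0693,0.003],[0,0,0]]]'
python3 -m creep '[[[0,0,0],[0,0,0.033]],[[0,0,0],[0,0,0.033]],[[0,0,0],[0,0,0.033]],[[0,0,0],[0,0,0.033]],[[0,0,0],[0,0,0.033]],[[0,0,0],[0,0,0]],[[0,0,0],[0,0,0]]]'
python3 - <<'E'
from h import *
im,d,W,T=shot('wrist','w1'); np.savez('pics/w1.npz',im=im,W=W); m=red(im,W); P=W[m]
print(r.get_obs()['joint_vel'].round(3),m.sum(),P.mean(0).round(4),P.min(0).round(3),P.max(0).round(3))
Q=P[P[:,2]>.024]; (c,s,a)=cv2.minAreaRect((Q[:,:2]*1000).astype(np.float32)); print(c,s,a)
for lo in np.arange(.47,.59,.01):
    q=Q[(Q[:,0]>=lo)&(Q[:,0]<lo+.01)]
    if len(q): print(round(lo,3),len(q),np.percentile(q[:,1],[1,50,99]).round(4),q[:,2].max().round(3))
E
```

```text
clock: 1.47
eef_pos: [0.3591, -0.2957, 0.2075]
tool_rot: [3.085, 0.591, 0.0]
force: [0.7, -1.2, 0.1]
finger_gap: 0.0736
grasp_force: 0.0
clock: 2.13
eef_pos: [0.5051, -0.0584, 0.2004]
tool_rot: [3.085, 0.592, 0.001]
force: [0.6, -0.2, 0.1]
finger_gap: 0.0734
grasp_force: 0.0
clock: 2.72
eef_pos: [0.5044, -0.0601, 0.2002]
tool_rot: [3.134, -0.215, 0.0]
force: [-0.3, -0.2, 0.5]
finger_gap: 0.0735
grasp_force: 0.0
[-0.002  0.    -0.     0.     0.     0.007] 950 [ 0.5384 -0.0682  0.0304] [ 0.482 -0.084  0.015] [ 0.583 -0.037  0.369]
(533.4027709960938, -67.04515075683594) (47.469783782958984, 98.5249252319336) 82.19306945800781
0.48 39 [-0.0841 -0.0819 -0.0376] 0.031
0.49 91 [-0.0833 -0.044  -0.0375] 0.032
0.5 97 [-0.0824 -0.0486 -0.041 ] 0.031
0.51 83 [-0.0813 -0.0516 -0.0455] 0.031
0.52 74 [-0.0784 -0.0584 -0.0508] 0.031
0.53 84 [-0.0785 -0.0615 -0.0566] 0.031
0.54 84 [-0.0798 -0.0759 -0.0592] 0.031
0.55 84 [-0.0812 -0.0645 -0.0605] 0.031
0.56 89 [-0.0832 -0.0785 -0.062 ] 0.031
0.57 174 [-0.0841 -0.0747 -0.0634] 0.032
0.58 37 [-0.0815 -0.0705 -0.065 ] 0.369
```

View pics/w1.png

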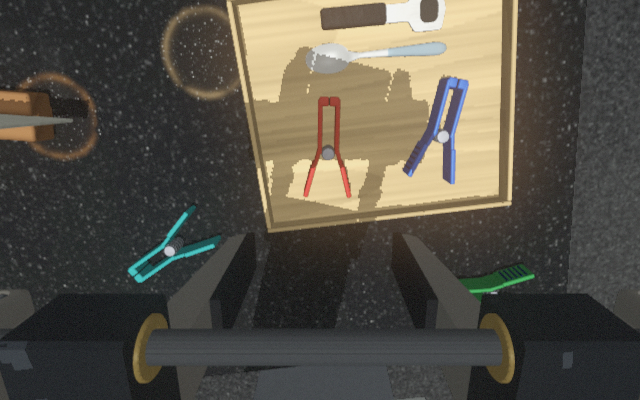

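The wrist view shows the red clip at (328,150), centred between the fingers, with its grips at (306–350,195). The blue clip and tray walls are well clear of where the fingers come down.

```bash
python3 - <<'E'
from h import *
plan([.4987,-.062,.0085],-97.8)
E
```

```text
shift [-0.0179  0.0088  0.6392] rows>= 4.6 turn [ 0.     -0.     -0.0002] rows>= 0.0
 shift in turned axes [-0.0178  0.0088  0.6392]
```

```bash
python3 -m creep '[[[-0.009,0.0044,0.1],[0,0,0]],[[-0.009,0.0044,0.12],[0,0,0]],[[0,0,0.12],[0,0,0]],[[0,0,0.12],[0,0,0]],[[0,0,0.08],[0,0,0]],[[0,0,0.06],[0,0,0]],[[0,0,0.039],[0,0,0]],[[0,0,0],[0,0,0]]]'
python3 -m creep '[[[0,0,0],[0,0,0]],[[0,0,0],[0,0,0]],[[0,0,0],[0,0,0]],[[0,0,0],[0,0,0]],[[0,0,0],[0,0,0]],[[0,0,0],[0,0,0]],[[0,0,0],[0,0,0]],[[0,0,0],[0,0,0]]]' -1 18
```

```text
clock: 3.43
eef_pos: [0.498, -0.0618, 0.0071]
tool_rot: [-3.133, 0.217, 0.003]
force: [0.1, -0.0, 0.4]
finger_gap: 0.0737
grasp_force: 0.0
clock: 4.1
eef_pos: [0.4993, -0.0624, 0.0093]
tool_rot: [3.133, -0.219, 0.002]
force: [-1.0, 0.4, 5.2]
finger_gap: 0.0258
grasp_force: 17.8
```

Gap 26 mm: squeezed to the stop. Lifting, then a look.

```bash
python3 -m creep '[[[0,0,-0.03],[0,0,0]],[[0,0,-0.06],[0,0,0]],[[0,0,-0.1],[0,0,0]],[[0,0,-0.1],[0,0,0]],[[0,0,-0.1],[0,0,0]],[[0,0,-0.07],[0,0,0]],[[0,0,0],[0,0,0]],[[0,0,0],[0,0,0]]]'
python3 - <<'E'
from h import *
im,d,W,T=shot('wrist','w2'); o=r.get_obs()
h=cv2.cvtColor(im,cv2.COLOR_RGB2HSV); m=((h[...,0]<8)|(h[...,0]>172))&(h[...,1]>140)&(h[...,2]>60)
L=(W-o['eef_pos'])@R.from_rotvec(o['tool_rot']).as_matrix()
m&=(np.abs(L)<[.15,.06,.06]).all(-1); P=L[m]; np.savez('pics/w2.npz',im=im,L=L)
print(m.sum(),P.min(0).round(4),P.max(0).round(4))
for lo in np.arange(-.02,.1,.01):
    q=P[(P[:,0]>=lo)&(P[:,0]<lo+.01)]
    if len(q): print(round(lo,3),len(q),np.percentile(q[:,1],[1,50,99]).round(4),np.percentile(q[:,2],[1,10,50]).round(4))
E
```

```text
clock: 4.77
eef_pos: [0.4993, -0.0621, 0.1476]
tool_rot: [3.133, -0.219, 0.004]
force: [-1.1, 0.2, -1.8]
finger_gap: 0.0253
grasp_force: 17.7
5807 [-0.0142 -0.0219 -0.0252] [0.0873 0.0248 0.0016]
-0.02 120 [-0.0128  0.0073  0.0117] [-0.0231 -0.0225 -0.0217]
-0.01 452 [-0.0131  0.0073  0.0121] [-0.0237 -0.0226 -0.0217]
0.0 461 [-0.013   0.0075  0.0123] [-0.0231 -0.0225 -0.0217]
0.01 487 [-0.0134  0.0078  0.0128] [-0.0233 -0.0226 -0.0217]
0.02 404 [-0.0125  0.0002  0.0123] [-0.0234 -0.0226 -0.0217]
0.03 459 [-0.0109  0.0073  0.0115] [-0.0233 -0.0226 -0.0217]
0.04 610 [-0.0134  0.0087  0.0145] [-0.0234 -0.0225 -0.0214]
0.05 648 [-0.0157  0.0116  0.0175] [-0.0233 -0.0226 -0.0214]
0.06 695 [-0.0181  0.0146  0.0205] [-0.0235 -0.0227 -0.0215]
0.07 755 [-0.0207  0.0165  0.0235] [-0.0234 -0.0227 -0.0217]
0.08 716 [-0.0215 -0.0131  0.0243] [-0.0235 -0.0228 -0.022 ]
```

View pics/w2.png

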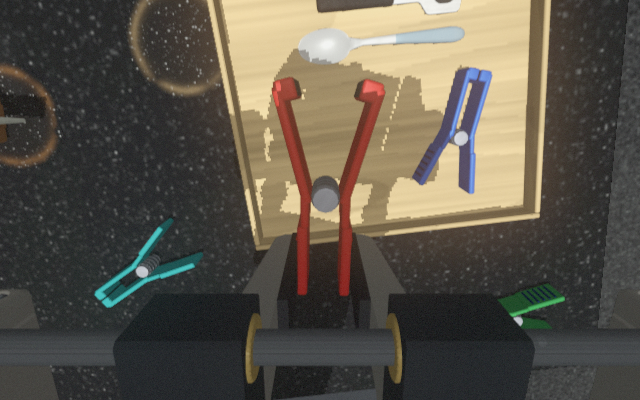

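The clip is held at its grips, squeezed wide open: tips at (287,88) and (370,88), pin at (325,193). The blue clip has stayed in the tray. Next I go to a pre-position to the right of the card.

```bash
python3 - <<'E'
from h import *
plan([.563,.040,.15],-12.25)
E
```

```text
shift [ 0.1668 -0.366  -0.0138] rows>= 2.9 turn [-2.000e-04  1.000e-04 -4.764e-01] rows>= 12.0
 shift in turned axes [ 0.3774  0.1392 -0.0137]
```

```bash
python3 -m creep '[[[0.04,-0.09,-0.005],[0,0,0]],[[0.042,-0.092,-0.005],[0,0,0]],[[0.042,-0.092,0],[0,0,0]],[[0.042,-0.092,0],[0,0,0]],[[0,0,0],[0,0,-0.034]],[[0,0,0],[0,0,-0.034]],[[0,0,0],[0,0,-0.034]],[[0,0,0],[0,0,-0.034]]]'
python3 -m creep '[[[0,0,0],[0,0,-0.034]],[[0,0,0],[0,0,-0.034]],[[0,0,0],[0,0,-0.034]],[[0,0,0],[0,0,-0.034]],[[0,0,0],[0,0,-0.034]],[[0,0,0],[0,0,-0.034]],[[0,0,0],[0,0,-0.034]],[[0,0,0],[0,0,-0.034]]]'
python3 -m creep '[[[0,0,0.06],[0,0,-0.034]],[[0,0,0.06],[0,0,-0.034]],[[0,0,0.06],[0,0,0]],[[0,0,0.06],[0,0,0]],[[0,0,0.03],[0,0,0]],[[0,0,0],[0,0,0]],[[0,0,0],[0,0,0]]]'
python3 - <<'E'
from h import *
im,d,W,T=shot('wrist','w3'); o=r.get_obs(); A=R.from_rotvec(o['tool_rot']).as_matrix()
h=cv2.cvtColor(im,cv2.COLOR_RGB2HSV); m=((h[...,0]<8)|(h[...,0]>172))&(h[...,1]>140)&(h[...,2]>60)
L=(W-o['eef_pos'])@A; np.savez('pics/w3.npz',im=im,L=L,W=W)
P=L[m&(np.abs(L)<[.15,.06,.06]).all(-1)]; print('clip',P.min(0).round(4),P.max(0).round(4))
q=(abs(W[...,0]-.61)<.04)&(abs(W[...,1]-.25)<.1)&(W[...,2]>.05)&(W[...,2]<.14); P=L[q]
print('card',len(P),P.min(0).round(4),P.max(0).round(4))
for lo in np.arange(.11,.32,.02):
    for a,b in ((.05,.12),(.12,.14)):
        s=P[(P[:,0]>=lo)&(P[:,0]<lo+.02)&(W[q][:,2]>a)&(W[q][:,2]<b)]
        if len(s): print(round(lo,2),a,len(s),np.percentile(s[:,1],[2,50,98]).round(4),s[:,0].min().round(4))
E
```

```text
clock: 5.48
eef_pos: [0.5615, 0.0404, 0.1465]
tool_rot: [-3.106, -0.459, 0.008]
force: [-0.6, 0.9, 0.4]
finger_gap: 0.0255
grasp_force: 17.7
clock: 6.15
eef_pos: [0.5615, 0.0401, 0.1466]
tool_rot: [-2.636, -1.703, 0.006]
force: [-0.8, -0.6, -0.6]
finger_gap: 0.0258
grasp_force: 17.7
clock: 6.73
eef_pos: [0.5622, 0.04, 0.0673]
tool_rot: [-2.445, -1.969, 0.003]
force: [-0.1, -0.6, -0.1]
finger_gap: 0.0256
grasp_force: 17.7
clip [-0.0143 -0.0229 -0.0216] [0.0875 0.0242 0.0064]Traceback (most recent call last):
  File "<stdin>", line 7, in <module>
    return umr_minimum(a, axis, None, out, keepdims, initial, where)
ValueError: zero-size array to reduction operation minimum which has no identity
```

View pics/w3.png

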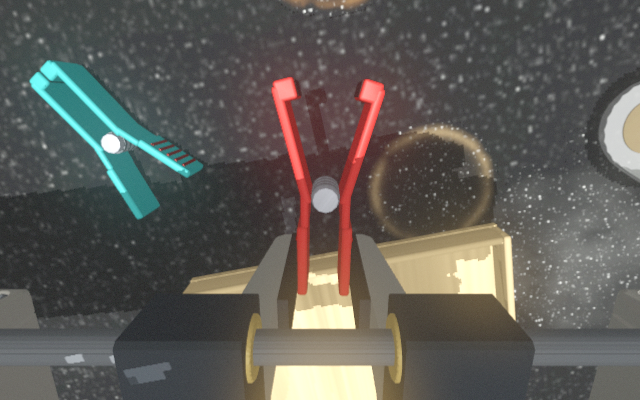

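The wrist view shows the clip still gripped and open (tips at (287,88) and (370,88)); the card is out of view ahead. I'll advance 60 mm, so that the tips just reach the edge, and look again.

```bash
python3 -m creep '[[[0.04,0,0],[0,0,0]],[[0.05,0,0],[0,0,0]],[[0.05,0,0],[0,0,0]],[[0.04,0,0],[0,0,0]],[[0.02,0,0],[0,0,0]],[[0,0,0],[0,0,0]],[[0,0,0],[0,0,0]]]'
python3 - <<'E'
from h import *
for n in('wrist','side'):
    im,d,W,T=shot(n,n+'4'); o=r.get_obs(); A=R.from_rotvec(o['tool_rot']).as_matrix()
    h=cv2.cvtColor(im,cv2.COLOR_RGB2HSV); m=((h[...,0]<8)|(h[...,0]>172))&(h[...,1]>140)&(h[...,2]>60)
    L=(W-o['eef_pos'])@A; P=L[m&(np.abs(L)<[.15,.06,.06]).all(-1)]; print(n,'clip',P.min(0).round(4),P.max(0).round(4))
    P=L[(L[...,0]>.06)&(L[...,0]<.26)&(abs(L[...,1])<.02)&(W[...,2]>.11)&(W[...,2]<.14)]
    if len(P):
        print('card',len(P),P.min(0).round(4),P.max(0).round(4))
        for lo in np.arange(.06,.26,.02):
            s=P[(P[:,0]>=lo)&(P[:,0]<lo+.02)]
            if len(s): print(round(lo,2),len(s),np.percentile(s[:,1],[2,50,98]).round(4),s[:,0].min().round(4))
a=cv2.imread('pics/wrist4.png'); b=cv2.imread('pics/side4.png')[130:330,180:440]
cv2.imwrite('pics/c4.png',np.vstack([cv2.resize(a,(480,300)),cv2.resize(b,(480,300))][:2]))
E
```

```text
clock: 7.37
eef_pos: [0.5762, 0.0987, 0.0688]
tool_rot: [2.446, 1.971, 0.0]
force: [-0.0, 1.0, -0.8]
finger_gap: 0.0254
grasp_force: 17.7
wrist clip [-0.0138 -0.0219 -0.0225] [0.088  0.0249 0.0052]
card 1029 [ 0.0833 -0.0016 -0.0622] [ 0.1076  0.0019 -0.0418]
0.08 713 [-0.0015  0.0003  0.0018] 0.0833
0.1 316 [-0.0015  0.      0.0017] 0.1
side clip [-0.0111 -0.0203 -0.026 ] [0.0901 0.027  0.0021]
card 202 [ 0.0844 -0.0006 -0.0649] [ 0.2442  0.0045 -0.0416]
0.08 13 [0.0003 0.0016 0.0036] 0.0844
0.1 22 [0.0006 0.0015 0.004 ] 0.1009
0.12 22 [0.0004 0.0012 0.0042] 0.1208
0.14 25 [-0.0004  0.0012  0.0037] 0.1409
0.16 25 [-0.0001  0.0012  0.0036] 0.1609
0.18 26 [-0.0002  0.0007  0.0032] 0.1812
0.2 26 [-0.0001  0.0011  0.0037] 0.2001
0.22 30 [-0.0002  0.0007  0.0039] 0.2206
0.24 13 [0.0007 0.0019 0.0039] 0.2406
```

View pics/c4.png

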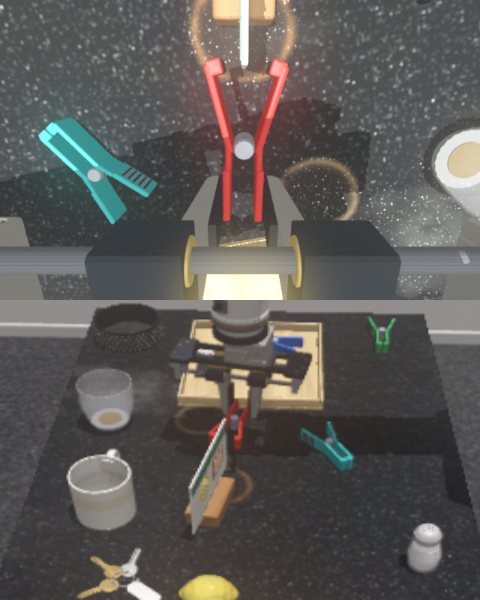

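The card edge is centred between the jaws: in the wrist half it is at (244,65), with tips at (213,67) and (277,67). It lies in line with the clip, 83 mm ahead of the TCP, so about 22 mm remain.

```bash
python3 -m creep '[[[0.018,-0.002,0.005],[0,0,0]],[[0.018,-0.002,0.005],[0,0,0]],[[0.018,0,0],[0,0,0]],[[0.012,0,0],[0,0,0]],[[0.006,0,0],[0,0,0]],[[0,0,0],[0,0,0]],[[0,0,0],[0,0,0]],[[0,0,0],[0,0,0]]]'
python3 - <<'E'
from h import *
im,d,W,T=shot('wrist','w5'); o=r.get_obs(); A=R.from_rotvec(o['tool_rot']).as_matrix()
h=cv2.cvtColor(im,cv2.COLOR_RGB2HSV); m=((h[...,0]<8)|(h[...,0]>172))&(h[...,1]>140)&(h[...,2]>60)
L=(W-o['eef_pos'])@A; P=L[m&(np.abs(L)<[.15,.06,.03]).all(-1)]; print('clip',P.min(0).round(4),P.max(0).round(4))
P=L[(L[...,0]>.04)&(L[...,0]<.26)&(abs(L[...,1])<.01)&(W[...,2]>.11)&(W[...,2]<.14)]
print('card',P.min(0).round(4),P.max(0).round(4),np.median(P,0).round(4),'force',o['force'].round(1),o['joint_vel'].round(3))
E
```

```text
clock: 8.13
eef_pos: [0.5795, 0.1197, 0.0655]
tool_rot: [2.447, 1.97, -0.0]
force: [-0.6, 0.8, 0.0]
finger_gap: 0.0255
grasp_force: 17.7
clip [-0.014  -0.0219 -0.0224] [0.0876 0.0248 0.0039]
card [ 0.0618 -0.0002 -0.0651] [ 0.1063  0.0032 -0.0567] [ 0.0857  0.0014 -0.063 ] force [-0.2  0.  -0.4] [-0.003 -0.001  0.001 -0.     0.     0.003]
```

View pics/w5.png

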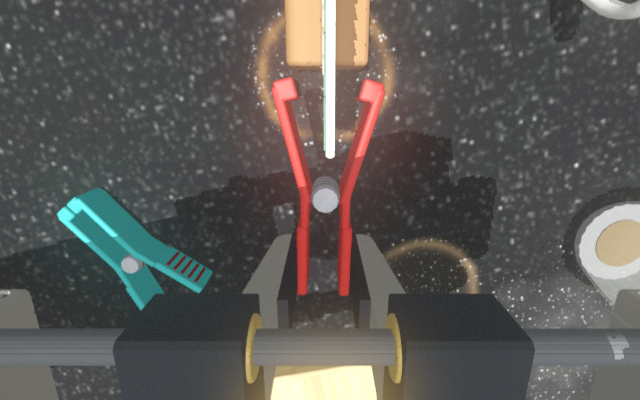

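The card edge (330,155) is centred between the open jaws, about 30 mm ahead of the pin. It isn't touching, the force is near zero and the arm is still, so I'm handing it in.

```bash
python3 -c "
from plant import r
print(r.job_done())"
```

```text
the job is handed in; nothing more can be done
None
```

I handed the job in at about 8 s with the red clip squeezed open and level around the card's right-hand edge, which was centred between the jaws about 30 mm ahead of the pin with no sign of contact; the verdict was not shown.

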